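Swap the ink tins on the serving slide and hold it out at the mark

ROBOT

A 6-joint arm with a two-finger parallel gripper is mounted at the origin on a cart in front of the work surface, level with it; the furniture and walls round the work are solid. World frame = base frame: x ahead of the robot, y to its left, z up, the work surface at z = 0. Lengths are in mm, angles in rad, forces in N, time in s.
With the tool pointing down it reaches from about 325 to 850 mm from the base axis. Payload 4.4 kg.
Tool frame: the origin (TCP) lies midway between the tips of the shut fingers; the grasp point (between the pads) lies 19 mm behind it (arm.grasp_offset is the distance from the TCP to the grasp point, in mm); z points along the fingers, y is the direction in which the jaws open and shut (so a half turn about z gives the same grasp; the last joint's range is limited). The gripper opens to 94 mm and grips with 3 to 60 N. Pads are 16 mm wide; open, the fingers measure 119 mm over their backs; the gripper's body (75 mm by 177 mm) begins 78 mm behind the grasp point.
Start: joints at [-0.15, 0.207, 1.542, -0, 1.393, -0.15], TCP at [575.002, -0.012, 205.447] pointing down, gripper open.
Joint ranges: [-2.73, 2.73], [-0.86, 2.22], [0.23, 2.46], [-1.11, 4.25], [0.08, 2.63], [-2.82, 2.82]. Speed limits (rad/s): [2.79, 2.79, 3.14, 3.14, 3.14, 3.14].

INTERFACE

Orientations are given as a unit quaternion [w, x, y, z].
In Python, from station import arm, vision gives the robot as it stands. The module is installed in compiled form; this text tells all that it offers.
- The arm moves only by the tool arm_command, never from a script. Its argument "commands" is a list that holds one entry, the list of rows, each a list of 5 numbers: the shift along the tool's x, y, z in units of 25 mm (1.0 is 25 mm), then the turn about the tool's z in units of 5 degrees (1.0 is 5 degrees), then the gripper's target within -1 to 1 (fully open at 1, half-way at 0, shut at -1). A call has 1 to 10 rows; each row shifts and turns the pose as measured when the row begins, along the tool's axes as they then stand; what a row does not reach is not made up. A row lasts 1/10 s, in which the tool goes at most 50 mm and 8.59 degrees, less where a joint would pass 70% of its speed; a pose out of reach is approached as far as the arm can. A call is refused whole if a number of a shift passes 1 or a number of a turn 1, either way. A call with a gripper value outside its range is refused whole. The fingers move at their own pace and stop on an object; "newtons" is the grip in N (left out, the last holds). Time passes only in rows, so rows that do not move let the fingers close. It gives the time, the measured TCP pose, the force and the opening at its end, in the units of the state.
- arm.read_state(): the state, without advancing time (a new reading comes with each control period).
- vision.read_camera(name): name is "scene" or "side" or "wrist"; returns a dict with "frame" (420x560x3 uint8, red, green, blue), "depth" (420x560 float32, mm along the optical axis (not along the pixel's ray), 0 where there is no reading), "intrinsics" (3x3 intrinsics, pixels), "R" (3x3) and "t" (3): a world point X has camera coordinates R X + t. Camera axes: x right, y down, z forward; pixel columns grow to the right and rows downward; lengths in mm; the calibration is good to about 2 mm. A picture is of the moment at which its call begins.
- arm.close_job(): hands the job in, once; it reports no verdict.
The state is a dict: "time": time; "q": joint angles; "qd": joint speeds; "joint_efforts": joint torques, N m; "tool_pos": TCP position; "ee_rot": TCP orientation; "ft_force": force on the tool from outside, world axes, zero at the start; "moment": the same for the moment, N m; "grip_width": opening from 0.0 (shut) to 1.0 (fully open).
Only numpy, scipy, OpenCV 4.12 (cv2) and the standard library are available. Lean on these libraries where they do the work, as an engineer would, in place of code of your own. Each camera call takes 0.05 s, during which the arm holds its last target.

TASK

The two ink tins stand the wrong way round in the two seats of the spring-return serving slide: with the slide home, swap them, so that each stands upright and flat in the seat the other had (the cork mat is free for setting one down meanwhile). Then take the pull bar and draw the slide out until the bar is in line with the two mark posts, and finish holding it there still against its spring, without letting go, so that the printer can ink up. Never tip a tin over, and leave everything else on the trolley where it stands.

Things in the scene. Friction and masses are not known exactly. Their poses are not given: they have to be found in the camera images.
- ink_slide (a joint): travel of the spring-return tray (m): 0 = home against its rear stop, grows as the tray is pulled straight out along the stand's -x (towards the robot), end stop at 0.060. The pull bar is in line with the mark posts at 0.035. The spring pulls home with 4 N at 0, 6.8 N at 0.035 and 8.8 N at 0.060 (plus about 0.4 N friction); let go, the tray runs home.
- ink_stand: fixed guide frame of the ink serving slide, at a varying place and yaw: two dark steel rails 190 mm long, 10 mm high, on 10 mm feet, at y = -55 and +55 mm, from x = -140 to +50 mm. Origin on the trolley top under the middle of the tray when it is home; x points to its rear, away from the bar; y to its left. Close behind stands a power supply with a stiff cable.
- seat_left (a point): centre of the tray's left (+y) seat, on the plate's upper face; axes as the stand's; travels with the tray. The tray is an grey metal plate 92 mm (x) by 222 mm (y), upper face 30 mm above the trolley top; each seat is edged by a low round steel ring (wire 8 mm thick, 78 mm inside, standing 5 mm above the plate)
- seat_right (a point): the same for the right (-y) seat, 120 mm from the left one
- bar_centre (a point): middle of the pull bar (round steel bar 16 mm thick, 76 mm long along the stand's y, joined to the tray's front by a bent stem in the middle), 55 mm above the trolley top, 85 mm ahead (-x) of the tray's middle; free space of about 35 mm behind the bar down to the rails and tray, open above. Axes as the stand's.
- slide_mark (a point): the mark: point midway between the two short upright steel posts (10 mm thick, tops 40 mm above the trolley top) on the rails' front ends, 110 mm apart, given at the bar's height of 55 mm. At the mark the bar's centre line, seen from above, lies on the line through the posts. Fixed to the stand; axes as the stand's.
- cork_mat: thin round cork mat, 90 mm across, 3 mm thick, fixed flat on the trolley top to the right of the slide, empty: a spot where a tin may be set down meanwhile. Origin at the centre of its underside.
- tall_tin_centre (a point): centre (36 mm above its base) of the taller ink tin: closed round tin 66 mm across, 72 mm high, 0.18 to 0.36 kg; starts in one of the two seats
- short_tin_centre (a point): centre (27.5 mm above its base) of the shorter ink tin: closed round tin 60 mm across, 55 mm high, 0.18 to 0.36 kg; starts in the other seat
- tall_tin: the same taller tin, origin at the centre of its base
- short_tin: the same shorter tin, origin at the centre of its base
- solvent_bottle: bystander, to be left alone: squeeze bottle of screen wash with a bent spout, 60x76x182 mm, loose; origin at the centre of its underside
- loupe: bystander, to be left alone: small folding magnifier stand, 40x40x42 mm, loose; origin at the centre of its underside
- marker: bystander, to be left alone: marker pen lying near the front edge, 17x135x16 mm, loose; origin at the centre of its underside
- tally_counter: bystander, to be left alone: round thumb counter, 52x46x21 mm, loose, near the front edge; origin at the centre of its underside
- spacer_block: bystander, to be left alone: plain white block with a small hole, 25x40x18 mm, loose, at the right edge; origin at the centre of its underside
- masking_roll: bystander, to be left alone: roll of masking tape lying flat, 104 mm across, 25 mm high, loose; origin at the centre of its underside
- ink_cup: bystander, to be left alone: empty mixing cup, 63 mm across, 62 mm high, loose; origin at the centre of its underside

How it is judged (in metres and radians):
On the way:
1. the two tins have changed seats, each upright, flat in its seat and let go, with the slide home (((horizontal distance between tall_tin_centre and seat_left below 0.014 m and z of tall_tin_centre in the frame of seat_left below 0.041 m) or (horizontal distance between tall_tin_centre and seat_right below 0.014 m and z of tall_tin_centre in the frame of seat_right below 0.041 m)) and angle between each of tall_tin_centre, short_tin_centre's own z axis and vertical below 0.1 rad and distance of each of tall_tin_centre, short_tin_centre from where it was at the start of the episode above 0.09 m and contact force between the fingers and tall_tin below 0.2 N and ((horizontal distance between short_tin_centre and seat_left below 0.014 m and z of short_tin_centre in the frame of seat_left below 0.0325 m) or (horizontal distance between short_tin_centre and seat_right below 0.014 m and z of short_tin_centre in the frame of seat_right below 0.0325 m)) and contact force between the fingers and short_tin below 0.2 N and value of joint ink_slide below 0.008 m), for 0.2 s.
At the end, for the whole second after the job is handed in: Each tin stands in the other's first seat (within 14 mm of its centre, base within 5 mm of the plate, tilt under 0.1 rad), untouched by the fingers; the slide is at 35 mm, give or take 5 mm, at rest (under 5 mm/s), held by the fingers on the pull bar (over 2 N) (((horizontal distance between tall_tin_centre and seat_left below 0.014 m and z of tall_tin_centre in the frame of seat_left below 0.041 m) or (horizontal distance between tall_tin_centre and seat_right below 0.014 m and z of tall_tin_centre in the frame of seat_right below 0.041 m)) and angle between each of tall_tin_centre, short_tin_centre's own z axis and vertical below 0.1 rad and distance of each of tall_tin_centre, short_tin_centre from where it was at the start of the episode above 0.09 m and contact force between the fingers and tall_tin below 0.2 N and ((horizontal distance between short_tin_centre and seat_left below 0.014 m and z of short_tin_centre in the frame of seat_left below 0.0325 m) or (horizontal distance between short_tin_centre and seat_right below 0.014 m and z of short_tin_centre in the frame of seat_right below 0.0325 m)) and contact force between the fingers and short_tin below 0.2 N and value of joint ink_slide between 0.03 and 0.04 m and velocity of joint ink_slide between -0.005 and 0.005 m/s and contact force between the fingers and pull_bar above 2 N); the arm keeps its last pose, push and grip.
It fails at once if a tin is tipped over (tilt above 0.7 rad) (angle between any of tall_tin_centre, short_tin_centre's own z axis and vertical above 0.7 rad).
It fails at once if a bystander is moved by more than 25 mm (distance of any of solvent_bottle, loupe, marker, tally_counter, spacer_block, masking_roll, ink_cup from where it was at the start of the episode above 0.025 m).
It also fails if it takes over 72 s, if anything falls off the work surface, if the arm or the gripper's body presses on something with over 40 N, if the wrist force passes 120 N, or if a joint passes its speed limit or range.

## Working session

There is one attempt and no reset: what is moved stays moved. The work goes in short steps, Python scripts to look and compute and a tool call to move; the robot and the scene stay as the last step left them, time stands still between calls to the robot, and variables do not carry over. Pictures are saved under pics/ and viewed, and the job is handed in when it is done.

Besides the shell and the picture viewer there is one more tool, called after "Request:" as name([rows], argument=value, ...), one row to a line, values as JSON. arm_command: Moves the arm, as the interface text tells. Its arguments: {"type":"object","properties":{"commands":{"type":"array","items":{"type":"array","items":{"type":"array","items":{"type":"number"}}}},"newtons":{"type":"number"}},"required":["commands"]}

```bash
mkdir -p pics; cat > h.py <<'E'
import numpy as np, cv2
from station import arm, vision
def snap(n,tag):
    d=vision.read_camera(n); cv2.imwrite(f'pics/{tag}.png',d['frame'][:,:,::-1]); np.savez(f'pics/{tag}.npz',**d); return d
def world(d):
    K=d['intrinsics'];z=d['depth'];v,u=np.mgrid[0:420,0:560]
    P=np.stack([(u-K[0,2])/K[0,0]*z,(v-K[1,2])/K[1,1]*z,z],-1)
    W=(P-d['t'])@d['R']; W[z==0]=np.nan; return W
def ray(d,u,v,h):
    K=d['intrinsics'];r=d['R'].T@np.array([(u-K[0,2])/K[0,0],(v-K[1,2])/K[1,1],1]);c=-d['R'].T@d['t']
    return c+r*(h-c[2])/r[2]
E
python3 - <<'E'
from h import *
print(arm.read_state())
for n in ['scene','side','wrist']:
    d=snap(n,n+'0'); print(n,-d['R'].T@d['t'],d['R'][2],d['intrinsics'][0])
E
```

```text
{'time': 0.0, 'q': array([-1.50474901e-01,  2.07388951e-01,  1.54292149e+00,  1.12784015e-05,
        1.39346836e+00, -1.50478058e-01]), 'qd': array([ 0.00025292,  0.00119523,  0.00069073, -0.00172374,  0.00104371,
        0.00038112]), 'joint_efforts': array([-8.39226868e-05, -3.70882022e+01, -2.81415099e+01,  6.96549774e-02,
        3.60915181e-02, -1.71865345e-04]), 'tool_pos': array([5.74217207e+02, 1.25643314e-01, 2.04323817e+02]), 'ee_rot': array([-8.83344517e-04,  7.07105950e-01,  7.07106767e-01, -6.43849266e-04]), 'ft_force': array([ 0.38014127, -1.02174842,  0.14617333]), 'moment': array([ 0.02442012, -0.03232625,  0.00701077]), 'grip_width': 1.004506206580231}
scene [ 137.53001661 -381.07035183  666.37818117] [ 0.56472051  0.45576157 -0.68802045] [384.98795017   0.         285.34757511]
side [ 156.10730684 -677.13587794  383.71254773] [ 0.51207522  0.77154706 -0.37748392] [425.9631276    0.         276.31353946]
wrist [575.29554825  78.16911835 383.17993431] [-0.00210508 -0.26745719 -0.96356744] [321.2281967    0.         280.96988209]
```

View pics/scene0.png

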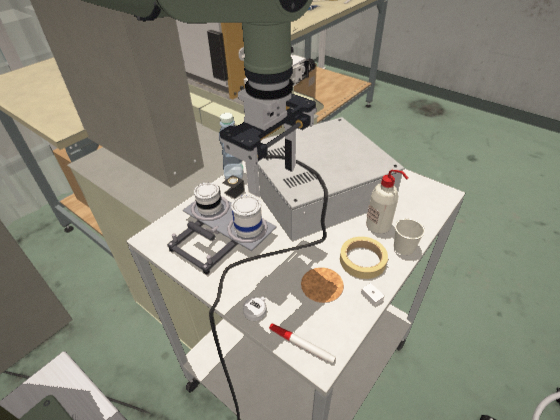

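View pics/side0.png

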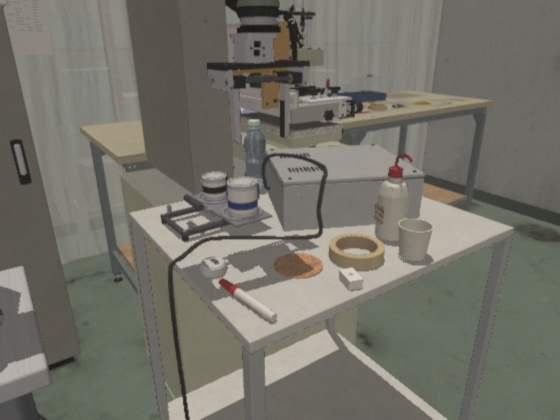

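View pics/wrist0.png

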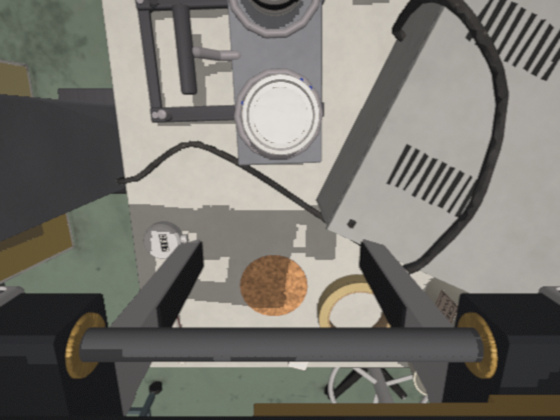

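The wrist view shows the tall tin with the blue band at about (281,113) in the right seat and the short tin at (273,10) in the left seat. The bar is at (187,45), the mat at (273,285), and the power supply with its cable arch is behind. Next I'll measure with depth.

```bash
python3 - <<'E'
from h import *
for n in ['scene0','side0','wrist0']:
    d=dict(np.load(f'pics/{n}.npz')); W=world(d)
    x,y,z=W[...,0],W[...,1],W[...,2]
    roi=(x>300)&(x<620)&(y>0)&(y<400)
    print(n,'table z',np.nanmedian(z[(x>350)&(x<700)&(abs(z)<10)]))
    # tops
    for nm,h in [('tall',102),('short',85)]:
        m=roi&(abs(z-h)<3)
        nl,l,st,_=cv2.connectedComponentsWithStats(m.astype(np.uint8))
        for i in range(1,nl):
            if st[i,4]>60:
                p=W[l==i]; (c,r)=cv2.minEnclosingCircle(p[:,:2].astype(np.float32)); print(nm,st[i],c,r,p.mean(0))
    m=roi&(abs(z-30)<2.5)
    p=W[m]; 
    if len(p)>30: print('plate',len(p),cv2.minAreaRect(p[:,:2].astype(np.float32)))
    hsv=cv2.cvtColor(d['frame'],cv2.COLOR_RGB2HSV)
    m=(hsv[...,0]<18)&(hsv[...,1]>110)&(abs(z-3)<6)&(x>300)&(y<100)
    nl,l,st,_=cv2.connectedComponentsWithStats(m.astype(np.uint8)); 
    if nl>1:
        i=1+st[1:,4].argmax();p=W[l==i];print('mat',cv2.minEnclosingCircle(p[:,:2].astype(np.float32)),p.mean(0))
d=dict(np.load('pics/wrist0.npz'))
# map of heights
W=world(d).reshape(-1,3); 
big=cv2.resize(d['frame'][:260,90:560,::-1],None,fx=1.7,fy=1.7,interpolation=cv2.INTER_CUBIC); cv2.imwrite('pics/wcrop.png',big)
E
```

```text
scene0 table z -0.4340414523933699
tall [231 195  30  22 359] (571.7509765625, 81.40020751953125) 33.821876525878906 [571.01466148  81.17708507 100.45011214]
short [194 182  26  17 240] (566.4436645507812, 204.30484008789062) 30.262920379638672 [565.10929281 204.5223941   83.37257839]
short [233 212  28  10  61] (563.1822509765625, 72.10820770263672) 29.870006561279297 [553.80978626  62.29488272  85.00253803]
plate 1045 ((528.053955078125, 140.0735321044922), (169.39552307128906, 222.1647186279297), 2.3403937816619873)
mat ((562.2968139648438, -134.19564819335938), 44.649818420410156) [ 561.19333476 -134.54613647    2.40690225]
side0 table z -1.8926235408227774
short [226 186  32   9  92] (569.5543212890625, 78.68118286132812) 33.20408248901367 [560.63818211  59.97721406  85.04419974]
plate 610 ((516.433837890625, 128.5283203125), (162.08799743652344, 227.95848083496094), 13.094156265258789)
mat ((567.0679931640625, -139.1917724609375), 41.30617141723633) [ 580.89441173 -147.07617351    0.96957281]
wrist0 table z -0.4666307664532292
tall [ 241   74   78   81 3758] (573.4699096679688, 82.5210952758789) 34.026031494140625 [573.74730111  82.44062392 100.38131758]
plate 6954 ((532.2401733398438, 111.45539093017578), (168.99537658691406, 162.1286163330078), 1.7575433254241943)
mat ((564.1392211914062, -133.6970977783203), 44.10386276245117) [ 564.42998472 -132.58984613    2.31742083]
```

View pics/wcrop.png

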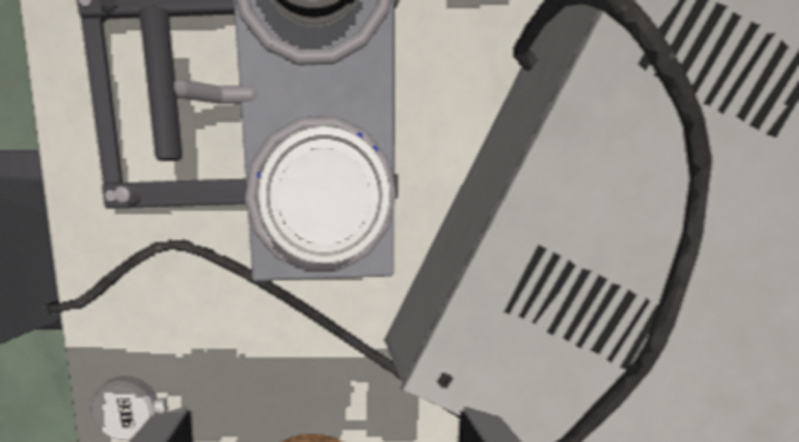

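```bash
python3 - <<'E'
from h import *
Ws=[world(dict(np.load(f'pics/{n}.npz'))) for n in ['scene0','side0','wrist0']]
W0=Ws[2].copy(); W0[265:]=np.nan  # wrist: remove fingers
s=Ws[0].copy(); s[:200,215:320]=np.nan
s2=Ws[1].copy(); s2[:150,200:345]=np.nan
P=np.concatenate([a.reshape(-1,3) for a in (W0,s,s2)]); P=P[~np.isnan(P).any(1)]
xs=np.arange(340,860,20); ys=np.arange(420,-260,-20)
H=np.full((len(ys),len(xs)),-99.)
for p in P:
    i=int((420-p[1])//20); j=int((p[0]-340)//20)
    if 0<=i<len(ys) and 0<=j<len(xs): H[i,j]=max(H[i,j],p[2])
print('      '+' '.join('%4d'%x for x in xs))
for i,y in enumerate(ys): print('%5d '%(y-20)+' '.join('%4d'%h if h>-90 else '   .' for h in H[i]))
# bottle
E
```

```text
340  360  380  400  420  440  460  480  500  520  540  560  580  600  620  640  660  680  700  720  740  760  780  800  820  840
  400    .    .    .    .    .    .  -36  -37  -36  -36  -35  -36  466  468  469  470  396  396  394  387  -35  366    .  206    .    .
  380    .    .    .    .    .    .  -36  -37  -37  -36  -36  -36  -36  -36  -36  -36  -36  -35  -34  -36  -38  369    .    .    .    .
  360    .    .    .    .    .    .  -38  -37  -36  -35  -36  -36  -36  -36  -36  -35  -35  -35  -36  -37    .  373    .    .    .    .
  340    .    .    .    .    .    .  -37  -35  -35  -36  -36  -35  -35  -36  -37    .  -37  -37  -37    .    .  379    .    .    .    .
  320    .    .    .    .    .    .    .    .    .    .    .    .    .    .    .    .    .    .    .    .  371  382    .    .    .    .
  300    .    .    0    0    0    0    0    0    0    0    0    0    0    .    .    .    1    .    .    .  371    .    .    .    .    .
  280    .  -24    2    2    2    2    2    2    2    2    1    1    1    .    .    .    0   87    .    .    .    .    .    .    .    .
  260    .    .    
[... 2952 characters left out ...]
  179  145   -2    1
 -180    .    .    3   13   17    1    2    3    1    4    5    4    4   20   26    1    1    2   25   24    2  180  181  115    1    3
 -200    .    .    1   14   16    2    2    2    2    1    2    2    1    2   25   25    1   25   26   22   62  177  176    0    .    0
 -220    .    .    1    2   16    3    2    1    2    2    1    3   19   19   24   25   26   25   25   64   61   48   63   -2   -1    0
 -240    .    .    3    1   16   10    1    2    1    2    2    2   19   19    2    2   22    2    2   62   61    .   63   -1   -1    1
 -260    .    .    2    2   15   12    1    2    2    2    2    2   19   20    2    2    2    1    1   60   64   62   61    2    3    1
```

Request:
arm_command([
  [[1,0,0,0,1],[1,0,0,0,1],[1,0,0,0,1],[1,0,0,0,1],[1,0,0,0,1],[0.6,0,0,0,1],[0,0,0,-1,1],[0,0,0,-1,1],[0,0,0,-1,1],[0,0,0,-1,1]],
], newtons=20)

```text
time: 1.15
tool_pos: [571.9, 144.4, 199.9]
ee_rot: [-0.004, 0.569, 0.822, -0.003]
ft_force: [-0.5, 0.7, 1.1]
grip_width: 0.999
```

Request:
arm_command([
  [[0,0,0,-1,1],[0,0,0,-1,1],[0,0,0,-1,1],[0,0,0,-1,1],[0,0,0,-1,1],[0,0,0,-1,1],[0,0,0,-1,1],[0,0,0,-1,1],[0,0,0,-1,1],[0,0,0,-1,1]],
])

```text
time: 2.15
tool_pos: [570.4, 141.2, 196.3]
ee_rot: [-0.008, 0.151, 0.989, -0.004]
ft_force: [0.6, -0.4, -0.6]
grip_width: 1.006
```

Request:
arm_command([
  [[0,0,0,-1,1],[0,0,0,-1,1],[0,0,0,-1,1],[0,0,0,-1,1],[0,0,0,-0.6,1],[0,0,0,0,1]],
])

```text
time: 2.75
tool_pos: [569.5, 139.1, 194.1]
ee_rot: [-0.011, -0.058, 0.998, -0.003]
ft_force: [0.2, 0.4, -0.2]
grip_width: 0.997
```

```bash
python3 - <<'E'
from h import *
from scipy.spatial.transform import Rotation as R
s=arm.read_state();q=s['ee_rot'];M=R.from_quat([q[1],q[2],q[3],q[0]]).as_matrix();print(s['time'],s['tool_pos'],s['q'],'\n',M.round(3))
d=snap('wrist','wrist1')
cv2.imwrite('pics/w1b.png',cv2.resize(d['frame'][:,:,::-1],(800,600),interpolation=cv2.INTER_CUBIC))
E
```

```text
2.75 [569.48054217 139.11314024 194.12861199] [ 0.09564304  0.25501942  1.50650729 -0.00625177  1.401481   -1.58925184] 
 [[-0.993 -0.115 -0.021]
 [-0.115  0.993 -0.008]
 [ 0.022 -0.006 -1.   ]]
```

View pics/w1b.png

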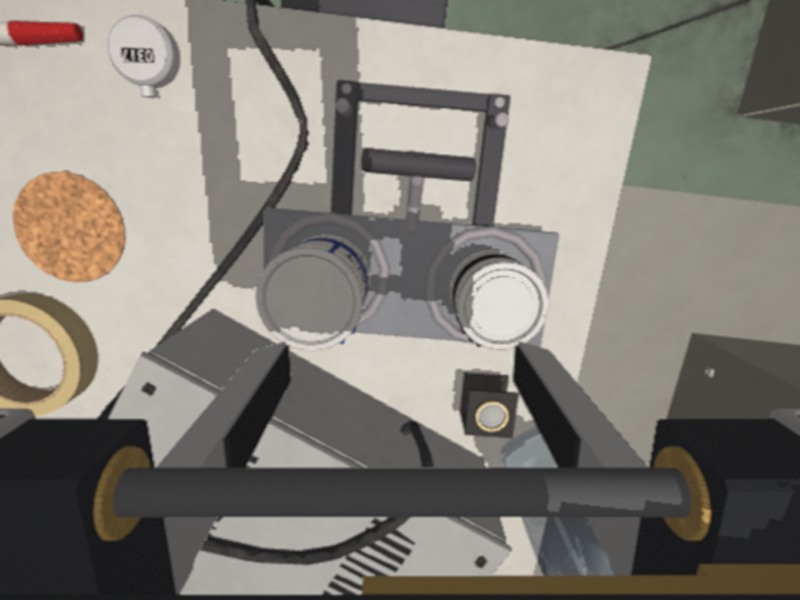

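The wrist view shows the posts at (345,90) and (500,105), the bar at (418,163), the tall tin top at (312,298) and the short one at (502,303). The loupe is at (490,410) behind the left seat. Now I'll fit the rings, posts and plate.

```bash
python3 - <<'E'
from h import *
from scipy.optimize import least_squares
for n in ['wrist1','wrist0','scene0']:
    d=dict(np.load(f'pics/{n}.npz')); W=world(d); 
    x,y,z=W[...,0],W[...,1],W[...,2]
    print(n)
    for nm,c0 in [('R',(572,82)),('L',(566,204))]:
        rr=np.hypot(x-c0[0],y-c0[1])
        p=W[(abs(z-34.5)<2.5)&(rr>36)&(rr<52)][:,:2]
        if len(p)<40: continue
        f=least_squares(lambda c:np.hypot(p[:,0]-c[0],p[:,1]-c[1])-43,c0,loss='soft_l1')
        print('ring',nm,len(p),f.x.round(1),np.std(f.fun).round(2))
        h=102 if nm=='R' else 85
        p=W[(abs(z-h)<4)&(rr<45)]
        if len(p)>40: print('  tin',cv2.minEnclosingCircle(p[:,:2].astype(np.float32)),np.median(p[:,2]))
    m=((abs(z-40)<4)&(x>415)&(x<465)&(y>50)&(y<230)).astype(np.uint8)
    nl,l,st,_=cv2.connectedComponentsWithStats(m)
    for i in range(1,nl):
        if st[i,4]>4: print('post',st[i,4],np.median(W[l==i],0).round(1))
    p=W[(z>59)&(z<66)&(x>440)&(x<510)&(y>90)&(y<200)]
    if len(p)>10:
        L=cv2.fitLine(p[:,:2].astype(np.float32),cv2.DIST_HUBER,0,.01,.01).ravel(); print('bar',len(p),L,cv2.minAreaRect(p[:,:2].astype(np.float32)))
    p=W[(abs(z-30)<2)&(x>500)&(x<640)&(y>10)&(y<270)]; print('plate',cv2.minAreaRect(p[:,:2].astype(np.float32)))
E
```

```text
wrist1
ring R 999 [571.8  81.6] 2.13
  tin ((573.6494140625, 81.9629898071289), 34.239105224609375) 99.93173546405654
ring L 1107 [567.8 202. ] 2.14
  tin ((568.8323364257812, 204.2892303466797), 30.75968360900879) 83.02134715086093
post 88 [451.5  83.6  39.1]
post 86 [448.  192.6  39.2]
bar 1112 [ 3.1032423e-02 -9.9951839e-01  4.8466519e+02  1.3898776e+02] ((484.52215576171875, 139.10696411132812), (13.919831275939941, 75.69129943847656), 2.142343521118164)
plate ((569.9057006835938, 129.94583129882812), (110.07878112792969, 251.540771484375), 7.086943626403809)
wrist0
ring R 1247 [572.   82.4] 1.67
  tin ((573.4699096679688, 82.5210952758789), 34.026031494140625) 100.00295254098317
ring L 913 [567.3 202.6] 2.15
post 76 [451.7  83.6  39.1]
bar 1226 [ 3.1755786e-02 -9.9949569e-01  4.8502271e+02  1.4052768e+02] ((484.50567626953125, 139.55938720703125), (13.962799072265625, 74.70794677734375), 1.357012152671814)
plate ((573.129150390625, 100.1709976196289), (112.689208984375, 193.90708923339844), 9.312215805053711)
scene0
ring R 182 [569.3  81.5] 2.23
  tin ((571.7509765625, 81.40020751953125), 33.821876525878906) 100.03294004861255
ring L 162 [565.3 201.4] 2.31
  tin ((566.4436645507812, 204.30484008789062), 30.262920379638672) 82.9328674280307
post 12 [445.5 192.1  38.9]
post 15 [449.4  81.8  38.6]
bar 142 [ 3.4261987e-02 -9.9941289e-01  4.8152249e+02  1.3707820e+02] ((482.26080322265625, 138.8656463623047), (14.293143272399902, 74.01930236816406), 1.0720934867858887)
plate ((566.0731811523438, 129.681640625), (112.40833282470703, 254.1283721923828), 9.738761901855469)
```

Request:
arm_command([
  [[0,0,0,0.95,1],[0,-1,0,0,1],[0,-1,0,0,1],[0,-0.25,0.5,0,1],[0,0,1,0,1],[0,0,1,0,1],[0,0,0,0,1]],
])

```text
time: 3.5
tool_pos: [569.6, 81.4, 128.3]
ee_rot: [-0.01, -0.01, 1.0, -0.003]
ft_force: [0.1, 0.6, -0.8]
grip_width: 1.001
```

```bash
cat > st.py <<'E'
from h import *
from scipy.spatial.transform import Rotation as R
import sys
s=arm.read_state();q=s['ee_rot'];M=R.from_quat([q[1],q[2],q[3],q[0]]).as_matrix()
print(s['time'],s['tool_pos'].round(1),'yaw(tool y from world y)',np.arctan2(-M[0,1],M[1,1]).round(3),'z',M[:,2].round(3),'grip',s['grip_width'],s['ft_force'].round(1))
if len(sys.argv)>3:
    t=np.array([float(a) for a in sys.argv[1:4]]); print('units', (M.T@(t-s['tool_pos'])/25).round(2))
E
python3 st.py 572.5 82 50
```

```text
3.5 [569.6  81.4 128.3] yaw(tool y from world y) 0.02 z [-0.02  -0.007 -1.   ] grip 1.001491953331161 [ 0.1  0.6 -0.8]
units [-0.18  0.04  3.13]
```

Request:
arm_command([
  [[-0.1,0,1,0,1],[-0.08,0,1,0,1],[0,0,0.7,0,1],[0,0,0.3,0,1],[0,0,0,0,1],[0,0,0,0,-1],[0,0,0,0,-1],[0,0,0,0,-1],[0,0,0,0,-1],[0,0,0,0,-1]],
])

```text
time: 4.5
tool_pos: [577.5, 83.7, 57.1]
ee_rot: [-0.005, -0.009, 1.0, -0.003]
ft_force: [-0.7, 0.3, -3.7]
grip_width: 0.699
```

```bash
python3 st.py 572.5 82 50
```

```text
4.5 [577.5  83.7  57.1] yaw(tool y from world y) 0.019 z [-0.01  -0.006 -1.   ] grip 0.6994897022951949 [-0.7  0.3 -3.7]
units [ 0.2  -0.06  0.29]
```

Request:
arm_command([
  [[0,0,0,0,1],[0,0,0,0,1],[0.2,0,0.2,0,1],[0,0,0,0,1],[0,0,0,0,1]],
])

```text
time: 5.0
tool_pos: [572.6, 83.7, 52.6]
ee_rot: [-0.004, -0.009, 1.0, -0.003]
ft_force: [-0.4, -0.2, -0.0]
grip_width: 0.998
```

```bash
python3 st.py 572.5 82 52; python3 - <<'E'
from h import *
d=snap('scene','s1'); cv2.imwrite('pics/s1c.png',cv2.resize(d['frame'][100:300,120:400,::-1],(784,560),interpolation=cv2.INTER_CUBIC))
W=world(d);x,y,z=W[...,0],W[...,1],W[...,2]
for c0,h in [((572,82),102),((567,203),85)]:
    p=W[(abs(z-h)<4)&(np.hypot(x-c0[0],y-c0[1])<45)]; print(cv2.minEnclosingCircle(p[:,:2].astype(np.float32)),len(p))
E
```

```text
5.0 [572.6  83.7  52.6] yaw(tool y from world y) 0.019 z [-0.009 -0.005 -1.   ] grip 0.9984084072498023 [-0.4 -0.2 -0. ]
units [ 0.   -0.07  0.02]
((571.5473022460938, 83.7477798461914), 33.90425491333008) 361
((566.2589111328125, 203.86505126953125), 30.72792625427246) 305
```

View pics/s1c.png

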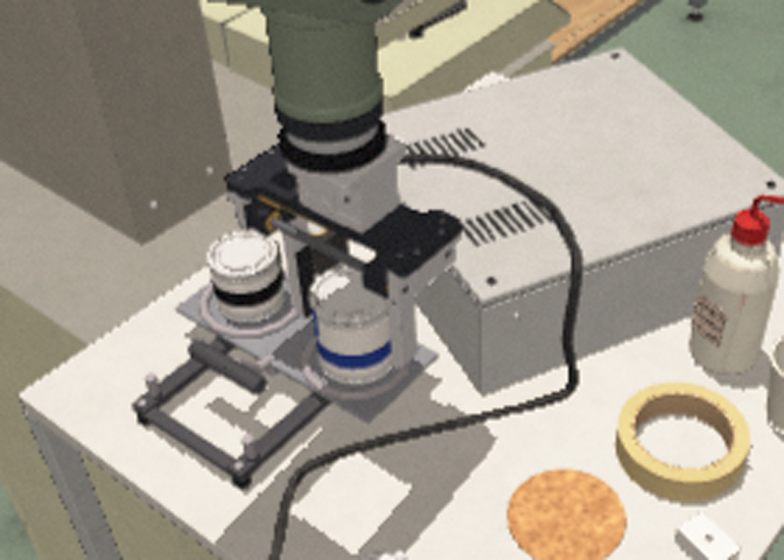

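Request:
arm_command([
  [[0,0,0,0,-1],[0,0,0,0,-1],[0,0,0,0,-1],[0,0,0,0,-1],[0,0,0,0,-1],[0,0,-0.5,0,-1],[0,0,-1,0,-1],[0,0,-1,0,-1],[0,0,-1,0,-1],[0,0,-1,0,-1]],
])

```text
time: 6.05
tool_pos: [566.5, 84.3, 162.4]
ee_rot: [-0.014, -0.009, 1.0, -0.003]
ft_force: [-0.2, -0.2, -3.8]
grip_width: 0.701
```

```bash
python3 st.py 565 -134 170; python3 - <<'E'
from h import *
snap('side','sd1')
E
```

```text
6.05 [566.5  84.3 162.4] yaw(tool y from world y) 0.018 z [-0.028 -0.005 -1.   ] grip 0.7006409075097861 [-0.2 -0.2 -3.8]
units [ 0.23 -8.73 -0.26]
```

View pics/sd1.png

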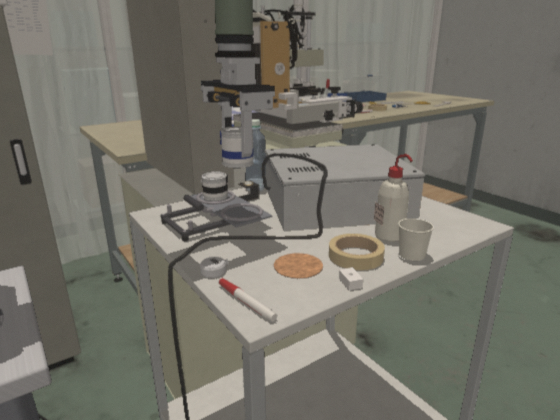

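Request:
arm_command([
  [[0,-1,-0.1,0,-1],[0,-1,-0.1,0,-1],[0,-1,0,0,-1],[0,-1,0,0,-1],[0,-1,0,0,-1],[0,-1,0,0,-1],[0,-1,0,0,-1],[0,-1,0,0,-1],[0,-0.7,0,0,-1],[0,0,0,0,-1]],
])

```text
time: 7.1
tool_pos: [571.9, -138.4, 171.2]
ee_rot: [-0.011, -0.011, 1.0, -0.001]
ft_force: [-0.8, 0.6, -2.7]
grip_width: 0.7
```

```bash
python3 st.py 563 -134 26
```

```text
7.1 [ 571.9 -138.4  171.2] yaw(tool y from world y) 0.022 z [-0.021 -0.002 -1.   ] grip 0.6998006761945664 [-0.8  0.6 -2.7]
units [0.23 0.19 5.82]
```

Request:
arm_command([
  [[0.25,0.15,1,0,-1],[0,0,1,0,-1],[0,0,1,0,-1],[0,0,1,0,-1],[0,0,1,0,-1],[0,0,0,0,-1]],
])

```text
time: 7.7
tool_pos: [563.2, -129.1, 42.8]
ee_rot: [-0.01, -0.012, 1.0, 0.001]
ft_force: [-1.0, -0.2, -3.2]
grip_width: 0.698
```

```bash
python3 st.py 563 -134 26
```

```text
7.7 [ 563.2 -129.1   42.8] yaw(tool y from world y) 0.024 z [-0.02   0.003 -1.   ] grip 0.6983446005737326 [-1.  -0.2 -3.2]
units [ 0.   -0.2   0.67]
```

Request:
arm_command([
  [[0,-0.15,0.3,0,-1],[0,0,0.25,0,-1],[0,0,0,0,-1]],
])

```text
time: 8.0
tool_pos: [564.9, -132.0, 30.4]
ee_rot: [-0.008, -0.013, 1.0, 0.001]
ft_force: [-0.5, 0.7, -4.4]
grip_width: 0.701
```

```bash
python3 st.py 563 -134 25.6
```

```text
8.0 [ 564.9 -132.    30.4] yaw(tool y from world y) 0.025 z [-0.017  0.002 -1.   ] grip 0.7005766806154351 [-0.5  0.7 -4.4]
units [ 0.07 -0.08  0.19]
```

Request:
arm_command([
  [[0,0,0.12,0,-1],[0,0,0.08,0,-1],[0,0,0.05,0,-1]],
])

```text
time: 8.3
tool_pos: [567.3, -132.8, 26.6]
ee_rot: [-0.006, -0.013, 1.0, 0.0]
ft_force: [0.5, 0.1, -3.0]
grip_width: 0.702
```

```bash
python3 st.py 563 -134 25.6
```

```text
8.3 [ 567.3 -132.8   26.6] yaw(tool y from world y) 0.025 z [-0.012  0.    -1.   ] grip 0.7023864375257117 [ 0.5  0.1 -3. ]
units [ 0.17 -0.04  0.04]
```

Request:
arm_command([
  [[0,0,0.05,0,-1],[0,0,0,0,1],[0,0,0,0,1],[0,0,0,0,1],[0,0,-0.5,0,1],[0,0,-1,0,1],[0,0,-1,0,1],[0,0,-1,0,1],[0,0,-1,0,1],[0,0,-1,0,1]],
])

```text
time: 9.3
tool_pos: [569.0, -133.1, 171.9]
ee_rot: [-0.005, -0.012, 1.0, -0.0]
ft_force: [0.2, 0.5, -0.6]
grip_width: 1.002
```

```bash
python3 st.py 568 204 165; python3 - <<'E'
from h import *
d=snap('side','sd2')
d=snap('scene','s2');W=world(d);x,y,z=W[...,0],W[...,1],W[...,2]
for c0,h in [((565,-133),75),((567,203),85)]:
    p=W[(abs(z-h)<4)&(np.hypot(x-c0[0],y-c0[1])<45)]; print(cv2.minEnclosingCircle(p[:,:2].astype(np.float32)),len(p))
E
```

```text
9.3 [ 569.  -133.1  171.9] yaw(tool y from world y) 0.025 z [-0.01 -0.   -1.  ] grip 1.002469161919094 [ 0.2  0.5 -0.6]
units [-0.29 13.48  0.27]
((567.157470703125, -132.27783203125), 33.63105010986328) 621
((566.0930786132812, 203.4395294189453), 30.92317008972168) 307
```

View pics/sd2.png

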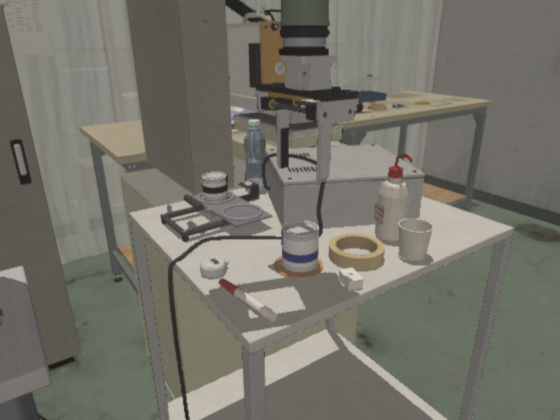

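Request:
arm_command([
  [[0,1,0,0,1],[0,1,0,0,1],[0,1,0,0,1],[0,1,0,0,1],[0,1,0,0,1],[0,1,0,0,1],[0,1,0,0,1],[0,1,0,0,1],[0,1,0,0,1],[0,1,0,0,1]],
])

```text
time: 10.4
tool_pos: [563.1, 121.0, 170.8]
ee_rot: [-0.003, -0.009, 1.0, -0.003]
ft_force: [-1.2, -0.0, 0.4]
grip_width: 1.0
```

Request:
arm_command([
  [[0,1,0,0,1],[0,1,0,0,1],[0,1,0,0,1],[0,0,0,0,1]],
])

```text
time: 10.8
tool_pos: [558.7, 201.4, 167.3]
ee_rot: [-0.005, -0.01, 1.0, -0.003]
ft_force: [-0.0, -0.7, -0.2]
grip_width: 0.997
```

```bash
python3 st.py 568 204 48; python3 - <<'E'
from h import *
d=snap('wrist','w3');W=world(d);x,y,z=W[...,0],W[...,1],W[...,2]
for c0,h in [((572,82),None),((568,204),85)]:
    rr=np.hypot(x-c0[0],y-c0[1])
    if h: p=W[(abs(z-h)<4)&(rr<45)]; print(cv2.minEnclosingCircle(p[:,:2].astype(np.float32)),len(p))
    p=W[(abs(z-34.5)<2.5)&(rr>36)&(rr<52)][:,:2]
    from scipy.optimize import least_squares
    f=least_squares(lambda c:np.hypot(p[:,0]-c[0],p[:,1]-c[1])-43,c0,loss='soft_l1'); print('ring',len(p),f.x,np.std(f.fun))
E
```

```text
10.8 [558.7 201.4 167.3] yaw(tool y from world y) 0.021 z [-0.01  -0.006 -1.   ] grip 0.9970628716074194 [-0.  -0.7 -0.2]
units [-0.42  0.12  4.77]
ring 1648 [570.77779183  82.59778748] 2.0808545746320424
((568.9701538085938, 204.11830139160156), 31.104103088378906) 3410
ring 1297 [567.94105531 201.97433433] 2.131983197725399
```

View pics/w3.png

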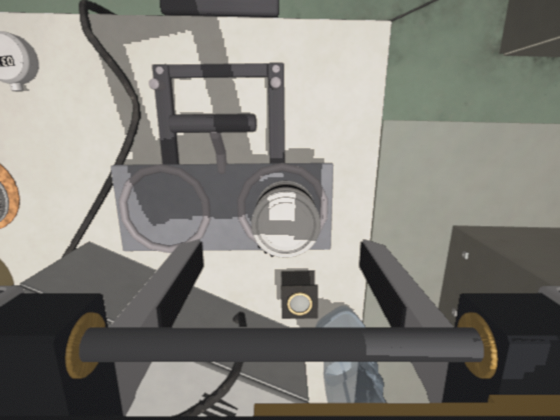

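Request:
arm_command([
  [[-0.3,0.1,1,0,1],[0,0,1,0,1],[0,0,1,0,1],[0,0,1,0,1],[0,0,0.6,0,1],[0,0,0,0,1]],
])

```text
time: 11.45
tool_pos: [566.2, 195.4, 48.3]
ee_rot: [-0.004, -0.008, 1.0, -0.005]
ft_force: [-0.4, -0.9, -0.2]
grip_width: 1.0
```

```bash
python3 st.py 568.5 204 46
```

```text
11.45 [566.2 195.4  48.3] yaw(tool y from world y) 0.016 z [-0.009 -0.01  -1.   ] grip 0.9997699447537742 [-0.4 -0.9 -0.2]
units [-0.1   0.34  0.09]
```

Request:
arm_command([
  [[-0.1,0.33,0.05,0,1],[0,0,0,0,1],[0,0,0,0,1]],
])

```text
time: 11.75
tool_pos: [570.8, 203.7, 49.3]
ee_rot: [-0.003, -0.008, 1.0, -0.005]
ft_force: [-0.1, -0.3, -0.6]
grip_width: 0.999
```

```bash
python3 st.py 568.5 204 46
```

```text
11.75 [570.8 203.7  49.3] yaw(tool y from world y) 0.015 z [-0.005 -0.01  -1.   ] grip 0.999325197485034 [-0.1 -0.3 -0.6]
units [0.09 0.02 0.13]
```

Request:
arm_command([
  [[0.08,0,0.12,0,1],[0,0,0,0,-1],[0,0,0,0,-1],[0,0,0,0,-1],[0,0,0,0,-1],[0,0,0,0,-1],[0,0,0,0,-1]],
])

```text
time: 12.45
tool_pos: [570.9, 204.6, 49.4]
ee_rot: [0.0, -0.008, 1.0, -0.004]
ft_force: [0.6, -0.3, -0.0]
grip_width: 0.634
```

```bash
python3 st.py 571.5 82.3 80
```

```text
12.45 [570.9 204.6  49.4] yaw(tool y from world y) 0.016 z [ 0.001 -0.008 -1.   ] grip 0.6337938922989984 [ 0.6 -0.3 -0. ]
units [ 0.05 -4.9  -1.18]
```

Request:
arm_command([
  [[0,0,-0.6,0,-1],[0,0,-1,0,-1],[0,-1,0,0,-1],[0,-1,0,0,-1],[0,-1,0,0,-1],[0,-1,0,0,-1],[0,-0.8,0,0,-1],[0,0,0,0,-1]],
])

```text
time: 13.25
tool_pos: [570.7, 81.3, 94.8]
ee_rot: [-0.002, -0.01, 1.0, -0.005]
ft_force: [-1.2, 0.0, -1.8]
grip_width: 0.638
```

```bash
python3 st.py 573.3 82.3 50
```

```text
13.25 [570.7  81.3  94.8] yaw(tool y from world y) 0.019 z [-0.003 -0.01  -1.   ] grip 0.6384066033536302 [-1.2  0.  -1.8]
units [-0.11  0.06  1.79]
```

Request:
arm_command([
  [[0,0,0.8,0,-1],[0,0,0.4,0,-1],[0,0,0,0,-1],[0,0,0,0,-1]],
])

```text
time: 13.65
tool_pos: [571.1, 82.3, 66.0]
ee_rot: [-0.001, -0.009, 1.0, -0.004]
ft_force: [-0.5, 0.1, -2.4]
grip_width: 0.636
```

```bash
python3 st.py 573.3 82.3 50; python3 - <<'E'
from h import *
d=snap('scene','s4');W=world(d);x,y,z=W[...,0],W[...,1],W[...,2]
m=(np.hypot(x-570,y-82)<45)&(z>88)&(z<120);p=W[m];print(len(p),np.median(p[:,2]),cv2.minEnclosingCircle(p[:,:2].astype(np.float32)))
cv2.imwrite('pics/s4c.png',cv2.resize(d['frame'][150:290,150:330,::-1],(720,560),interpolation=cv2.INTER_CUBIC))
E
```

```text
13.65 [571.1  82.3  66. ] yaw(tool y from world y) 0.018 z [-0.002 -0.008 -1.   ] grip 0.6357111351012543 [-0.5  0.1 -2.4]
units [-0.09  0.    0.64]
596 99.35497669394024 ((569.0062255859375, 82.58100891113281), 43.28434371948242)
```

View pics/s4c.png

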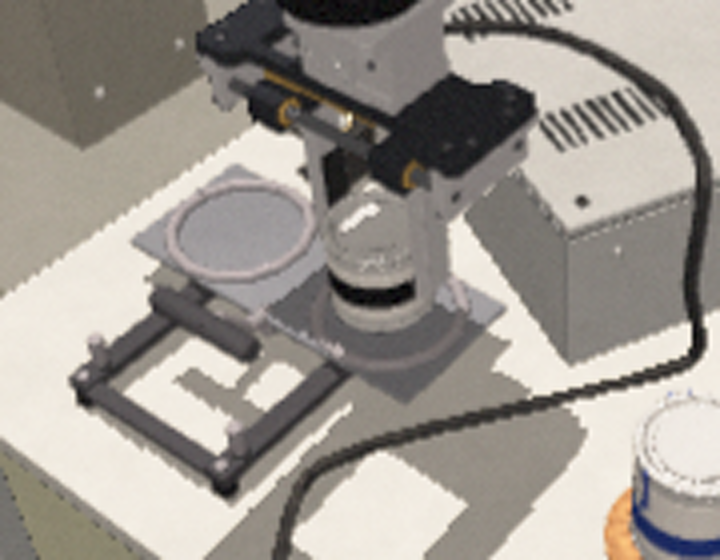

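Request:
arm_command([
  [[-0.06,0,0.4,0,-1],[0,0,0.25,0,-1],[0,0,0.05,0,-1]],
])

```text
time: 14.0
tool_pos: [574.2, 83.1, 49.3]
ee_rot: [0.001, -0.01, 1.0, -0.004]
ft_force: [-3.5, -1.8, 6.4]
grip_width: 0.636
```

```bash
python3 st.py 573.3 82.3 50
```

```text
14.0 [574.2  83.1  49.3] yaw(tool y from world y) 0.02 z [ 0.002 -0.008 -1.   ] grip 0.6364322376067947 [-3.5 -1.8  6.4]
units [ 0.04 -0.03 -0.03]
```

Seated, with +6 N contact. Release and lift.

Request:
arm_command([
  [[0,0,0,0,1],[0,0,0,0,1],[0,0,0,0,1],[0,0,0,0,1],[0,0,-0.5,0,1],[0,0,-1,0,1],[0,0,-1,0,1],[0,0,-1,0,1],[0,0,-1,0,1],[0,0,0,0,1]],
])

```text
time: 15.0
tool_pos: [576.4, 84.1, 172.3]
ee_rot: [0.004, -0.01, 1.0, -0.004]
ft_force: [0.2, 1.2, 0.3]
grip_width: 0.998
```

```bash
python3 st.py 568.5 -132.5 170; python3 - <<'E'
from h import *
d=snap('wrist','w5');W=world(d);x,y,z=W[...,0],W[...,1],W[...,2]
p=W[(abs(z-85)<4)&(np.hypot(x-571,y-82)<45)]; print('short',np.median(p[:,2]),cv2.minEnclosingCircle(p[:,:2].astype(np.float32)),len(p))
d=snap('scene','s5')
E
```

```text
15.0 [576.4  84.1 172.3] yaw(tool y from world y) 0.02 z [ 0.009 -0.008 -1.   ] grip 0.9980923682020612 [0.2 1.2 0.3]
units [ 0.49 -8.66  0.16]
short 82.95051525004058 ((572.0738525390625, 82.24030303955078), 30.880294799804688) 3453
```

View pics/w5.png

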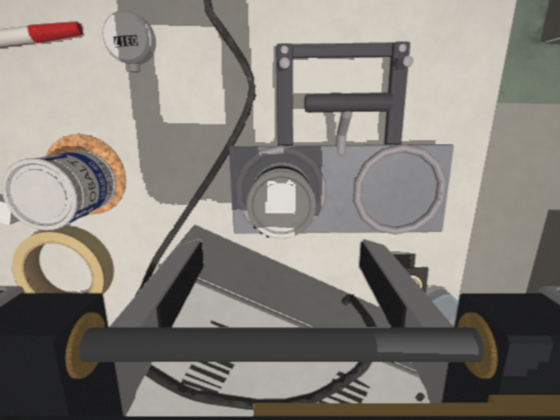

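Request:
arm_command([
  [[0.25,-1,0,0,1],[0.2,-1,0,0,1],[0,-1,0,0,1],[0,-1,0,0,1],[0,-1,0,0,1],[0,-1,0,0,1],[0,-1,0,0,1],[0,-1,0,0,1],[0,-0.6,0,0,1],[0,0,0,0,1]],
])

```text
time: 16.1
tool_pos: [552.5, -134.7, 147.7]
ee_rot: [-0.017, -0.011, 1.0, 0.001]
ft_force: [0.6, 0.3, -0.2]
grip_width: 1.003
```

```bash
python3 st.py 568.5 -132.5 27;  python3 - <<'E'
from h import *
d=snap('wrist','w6');W=world(d);x,y,z=W[...,0],W[...,1],W[...,2]
p=W[(abs(z-75)<5)&(np.hypot(x-568,y+132)<45)]; print('tall',np.median(p[:,2]),cv2.minEnclosingCircle(p[:,:2].astype(np.float32)),len(p))
E
```

```text
16.1 [ 552.5 -134.7  147.7] yaw(tool y from world y) 0.022 z [-0.034  0.002 -0.999] grip 1.0033331681779332 [ 0.6  0.3 -0.2]
units [-0.81  0.06  4.8 ]
tall 72.90978093411265 ((568.968994140625, -132.13307189941406), 34.36954116821289) 4647
```

Request:
arm_command([
  [[-0.4,0,0.5,0,1],[-0.4,0,1,0,1],[0,0,1,0,1],[0,0,1,0,1],[0,0,0.7,0,1],[0,0,0,0,1]],
])

```text
time: 16.75
tool_pos: [568.7, -124.0, 37.0]
ee_rot: [-0.018, -0.015, 1.0, 0.004]
ft_force: [-0.3, 0.5, -0.3]
grip_width: 0.997
```

```bash
python3 st.py 569 -132.3 27
```

```text
16.75 [ 568.7 -124.    37. ] yaw(tool y from world y) 0.029 z [-0.036  0.007 -0.999] grip 0.9974365276454569 [-0.3  0.5 -0.3]
units [-0.02 -0.34  0.4 ]
```

Request:
arm_command([
  [[0,-0.33,0.25,0,1],[0,0,0.1,0,1],[0,0,0,0,1]],
])

```text
time: 17.05
tool_pos: [569.7, -131.0, 29.0]
ee_rot: [-0.017, -0.016, 1.0, 0.004]
ft_force: [0.7, 0.4, -0.6]
grip_width: 1.0
```

```bash
python3 st.py 569 -132.3 27
```

```text
17.05 [ 569.7 -131.    29. ] yaw(tool y from world y) 0.031 z [-0.034  0.007 -0.999] grip 0.9995187485990759 [ 0.7  0.4 -0.6]
units [ 0.03 -0.05  0.08]
```

Request:
arm_command([
  [[0,0,0,0,-1],[0,0,0,0,-1],[0,0,0,0,-1],[0,0,0,0,-1],[0,0,0,0,-1],[0,0,-0.5,0,-1],[0,0,-1,0,-1],[0,0,-1,0,-1],[0,0,-1,0,-1],[0,0,-1,0,-1]],
])

```text
time: 18.05
tool_pos: [568.5, -130.0, 142.1]
ee_rot: [-0.023, -0.015, 1.0, 0.006]
ft_force: [-0.2, -0.5, -4.5]
grip_width: 0.701
```

```bash
python3 st.py 568 202 165
```

```text
18.05 [ 568.5 -130.   142.1] yaw(tool y from world y) 0.03 z [-0.046  0.012 -0.999] grip 0.7006383475497419 [-0.2 -0.5 -4.5]
units [-0.35 13.28 -0.76]
```

Request:
arm_command([
  [[0,0.3,-1,0,-1],[0,1,-0.5,0,-1],[0,1,0,0,-1],[0,1,0,0,-1],[0,1,0,0,-1],[0,1,0,0,-1],[0,1,0,0,-1],[0,1,0,0,-1],[0,1,0,0,-1],[0,1,0,0,-1]],
])

```text
time: 19.05
tool_pos: [562.8, 106.5, 192.4]
ee_rot: [-0.02, -0.012, 1.0, 0.005]
ft_force: [-0.6, -0.2, -2.5]
grip_width: 0.701
```

```bash
python3 st.py 568 202 165
```

```text
19.05 [562.8 106.5 192.4] yaw(tool y from world y) 0.024 z [-0.041  0.009 -0.999] grip 0.7005461454797083 [-0.6 -0.2 -2.5]
units [-0.34  3.8   1.12]
```

Request:
arm_command([
  [[-0.1,1,0,0,-1],[0,1,0,0,-1],[0,1,0,0,-1],[0,0.7,0.5,0,-1],[0,0,1,0,-1],[0,0,1,0,-1],[0,0,0.5,0,-1],[0,0,0,0,-1]],
])

```text
time: 19.85
tool_pos: [555.8, 208.3, 118.6]
ee_rot: [-0.021, -0.015, 1.0, 0.005]
ft_force: [-1.2, -0.6, -2.8]
grip_width: 0.697
```

```bash
python3 st.py 568 202 65;python3 - <<'E'
from h import *
d=snap('scene','s7')
cv2.imwrite('pics/s7c.png',cv2.resize(d['frame'][110:290,120:320,::-1],(600,540),interpolation=cv2.INTER_CUBIC))
E
```

```text
19.85 [555.8 208.3 118.6] yaw(tool y from world y) 0.03 z [-0.043  0.009 -0.999] grip 0.6969527144464857 [-1.2 -0.6 -2.8]
units [-0.57 -0.29  2.12]
```

View pics/s7c.png

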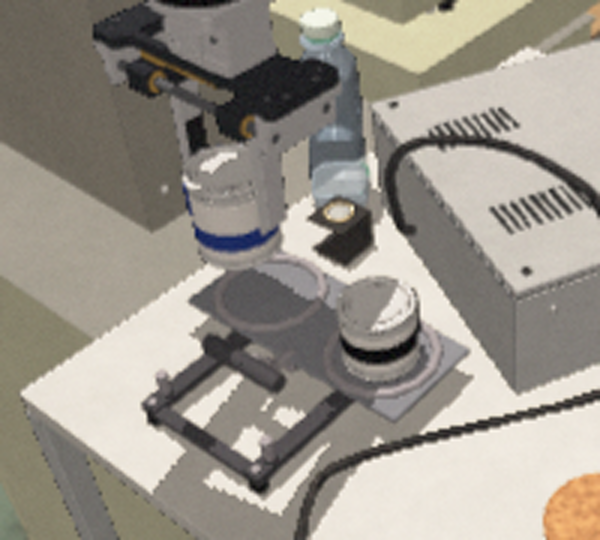

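Request:
arm_command([
  [[-0.25,-0.15,0.5,0,-1],[-0.25,-0.1,0.5,0,-1],[0,0,0.7,0,-1],[0,0,0,0,-1]],
])

```text
time: 20.3
tool_pos: [572.7, 201.6, 77.7]
ee_rot: [-0.017, -0.014, 1.0, 0.006]
ft_force: [-0.9, -0.6, -3.9]
grip_width: 0.7
```

```bash
python3 st.py 568.5 202 55.5
```

```text
20.3 [572.7 201.6  77.7] yaw(tool y from world y) 0.029 z [-0.034  0.011 -0.999] grip 0.7001738642627275 [-0.9 -0.6 -3.9]
units [0.14 0.01 0.89]
```

Request:
arm_command([
  [[0.15,0,0.3,0,-1],[0,0,0.2,0,-1],[0,0,0,0,-1]],
])

```text
time: 20.6
tool_pos: [570.3, 201.1, 65.6]
ee_rot: [-0.015, -0.014, 1.0, 0.006]
ft_force: [0.2, 0.4, -3.4]
grip_width: 0.697
```

```bash
python3 st.py 568.5 202 55.5; python3 - <<'E'
from h import *
d=snap('scene','s8');snap('side','sd8');W=world(d);x,y,z=W[...,0],W[...,1],W[...,2]
m=(np.hypot(x-568,y-202)<45)&(z>105)&(z<119);p=W[m];print(len(p),np.median(p[:,2]),p[:,:2].min(0),p[:,:2].max(0))
cv2.imwrite('pics/s8c.png',cv2.resize(d['frame'][150:270,130:290,::-1],(800,600),interpolation=cv2.INTER_CUBIC))
E
```

```text
20.6 [570.3 201.1  65.6] yaw(tool y from world y) 0.028 z [-0.031  0.011 -0.999] grip 0.6973862229457863 [ 0.2  0.4 -3.4]
units [0.06 0.03 0.41]
359 106.75219411408139 [531.02827761 157.37844444] [591.29863909 246.03423761]
```

View pics/s8c.png

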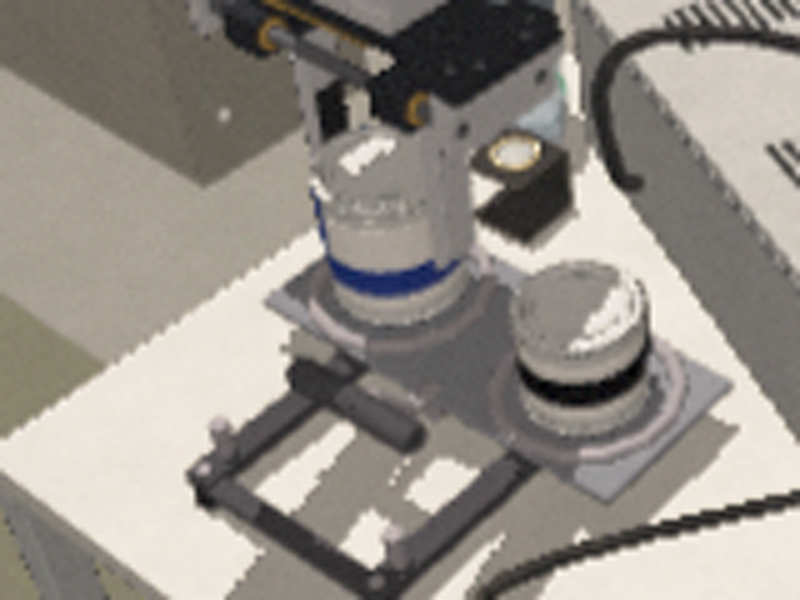

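Request:
arm_command([
  [[0.12,0.04,0.15,0,-1],[0.05,0,0.12,0,-1],[0,0,0,0,-1]],
])

```text
time: 21.0
tool_pos: [566.6, 202.7, 60.5]
ee_rot: [-0.014, -0.014, 1.0, 0.006]
ft_force: [-0.3, -0.2, -3.7]
grip_width: 0.7
```

```bash
python3 st.py 568.5 202 55.5
```

```text
21.0 [566.6 202.7  60.5] yaw(tool y from world y) 0.028 z [-0.028  0.012 -1.   ] grip 0.7002570013349666 [-0.3 -0.2 -3.7]
units [-0.08 -0.03  0.2 ]
```

Request:
arm_command([
  [[-0.04,0,0.15,0,-1],[0,0,0.12,0,-1],[0,0,0.05,0,-1]],
])

```text
time: 21.3
tool_pos: [568.7, 203.4, 59.1]
ee_rot: [-0.013, -0.015, 1.0, 0.006]
ft_force: [0.2, -1.0, -3.0]
grip_width: 0.701
```

```bash
python3 st.py 568.5 202 55.5
```

```text
21.3 [568.7 203.4  59.1] yaw(tool y from world y) 0.029 z [-0.026  0.012 -1.   ] grip 0.7011368480662469 [ 0.2 -1.  -3. ]
units [ 0.01 -0.06  0.15]
```

Request:
arm_command([
  [[0.03,-0.03,0.2,0,-1],[0,0,0.15,0,-1]],
])

```text
time: 21.5
tool_pos: [570.0, 203.8, 58.6]
ee_rot: [-0.011, -0.015, 1.0, 0.006]
ft_force: [-10.1, -3.5, 15.7]
grip_width: 0.698
```

```bash
python3 st.py 568.5 202 55.5
```

```text
21.5 [570.  203.8  58.6] yaw(tool y from world y) 0.03 z [-0.022  0.012 -1.   ] grip 0.6984275346590444 [-10.1  -3.5  15.7]
units [ 0.06 -0.07  0.13]
```

```bash
python3 - <<'E'
from h import *
d=snap('side','sd9');e=snap('scene','s9')
a=cv2.resize(d['frame'][160:250,150:290,::-1],(800,514),interpolation=cv2.INTER_CUBIC)
cv2.imwrite('pics/sd9c.png',a)
cv2.imwrite('pics/s9c.png',cv2.resize(e['frame'][150:250,150:290,::-1],(784,560),interpolation=cv2.INTER_CUBIC))
E
```

```text
(no output)
```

View pics/sd9c.png

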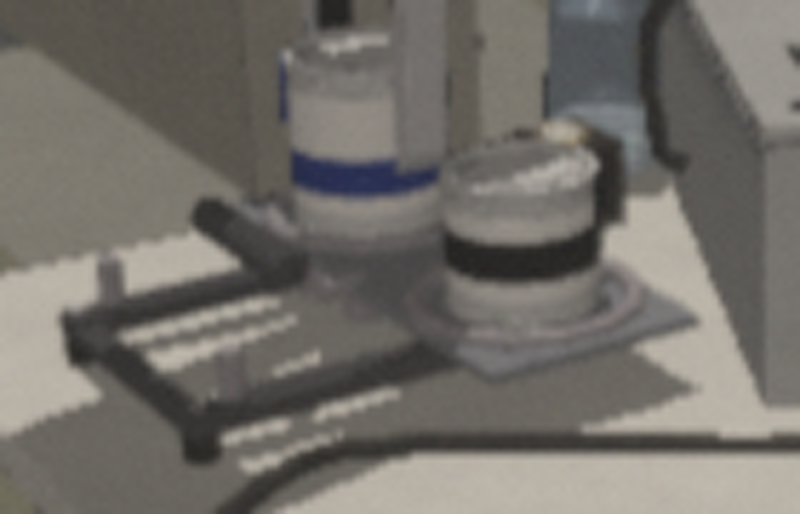

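View pics/s9c.png

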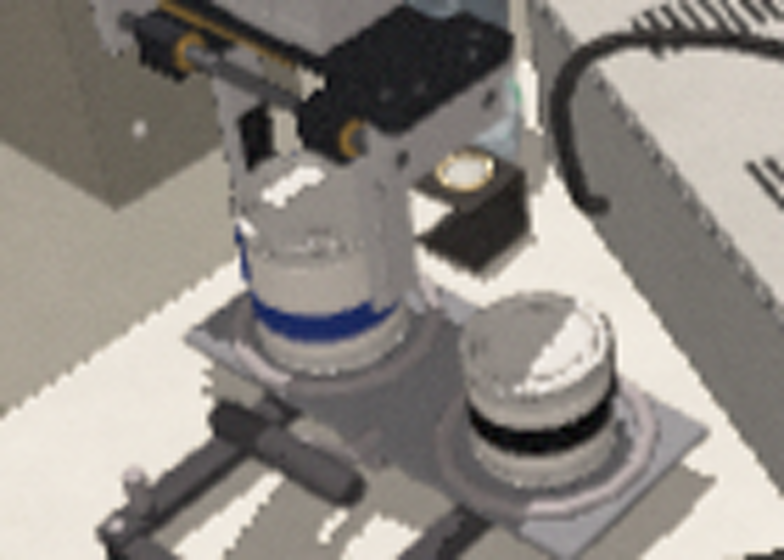

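Request:
arm_command([
  [[0.15,-0.05,-0.05,0,-1],[0.05,0,0,0,-1]],
])

```text
time: 21.8
tool_pos: [566.0, 202.6, 61.2]
ee_rot: [-0.009, -0.015, 1.0, 0.007]
ft_force: [0.6, 0.7, -2.3]
grip_width: 0.703
```

```bash
python3 st.py 568.5 202 55.5
```

```text
21.8 [566.  202.6  61.2] yaw(tool y from world y) 0.03 z [-0.019  0.013 -1.   ] grip 0.7033623145178263 [ 0.6  0.7 -2.3]
units [-0.11 -0.03  0.23]
```

Request:
arm_command([
  [[0,0,0.25,0,-1],[0.05,0,0.15,0,-1]],
])

```text
time: 22.0
tool_pos: [568.0, 203.1, 57.4]
ee_rot: [-0.006, -0.015, 1.0, 0.007]
ft_force: [-7.7, -2.5, 22.8]
grip_width: 0.702
```

```bash
python3 st.py 566.5 202 55.5
```

```text
22.0 [568.  203.1  57.4] yaw(tool y from world y) 0.031 z [-0.013  0.013 -1.   ] grip 0.7016723941477797 [-7.7 -2.5 22.8]
units [ 0.06 -0.04  0.07]
```

Request:
arm_command([
  [[0,0,0,0,-1],[0,0,0,0,0.6],[0,0,0,0,1],[0,0,0,0,1],[0,0,0,0,1],[0,0,-0.5,0,1],[0,0,-1,0,1],[0,0,-1,0,1],[0,0,-1,0,1],[0,0,-1,0,1]],
])

```text
time: 23.0
tool_pos: [566.7, 200.9, 169.4]
ee_rot: [-0.011, -0.015, 1.0, 0.006]
ft_force: [-0.1, 0.9, 0.3]
grip_width: 0.998
```

```bash
python3 st.py 484.6 139 150; python3 - <<'E'
from h import *
for n in ('wrist','scene'):
    d=snap(n,n+'10');W=world(d);x,y,z=W[...,0],W[...,1],W[...,2]
    for nm,c0,h in [('short',(572,82),85),('tall',(568,202),102)]:
        p=W[(abs(z-h)<5)&(np.hypot(x-c0[0],y-c0[1])<45)]; print(nm,np.median(p[:,2]),cv2.minEnclosingCircle(p[:,:2].astype(np.float32)),len(p))
        A=np.c_[p[:,:2],np.ones(len(p))]; print(' slope',np.linalg.lstsq(A,p[:,2],rcond=None)[0][:2].round(3))
    p=W[(z>59)&(z<66)&(x>440)&(x<510)&(y>90)&(y<200)]; print('bar',cv2.minAreaRect(p[:,:2].astype(np.float32)))
E
```

```text
23.0 [566.7 200.9 169.4] yaw(tool y from world y) 0.03 z [-0.022  0.012 -1.   ] grip 0.9983070159246709 [-0.1  0.9  0.3]
units [ 3.34 -2.38  0.82]
short 82.8015233061647 ((572.3817749023438, 82.59049987792969), 31.4628963470459) 3769
 slope [-0.001  0.   ]
tall 99.85832733021317 ((564.281494140625, 203.7417755126953), 34.11970520019531) 5053
 slope [0. 0.]
bar ((484.4771423339844, 139.203857421875), (13.330551147460938, 75.01708221435547), 1.7249040603637695)
short 82.794173901705 ((570.0862426757812, 83.02373504638672), 30.97395896911621) 402
 slope [0.    0.002]
tall 99.67022455187463 ((561.94921875, 202.0999755859375), 34.22148895263672) 415
 slope [0.001 0.002]
bar ((482.171142578125, 139.27708435058594), (15.212479591369629, 74.29318237304688), 0.49636825919151306)
```

View pics/wrist10.png

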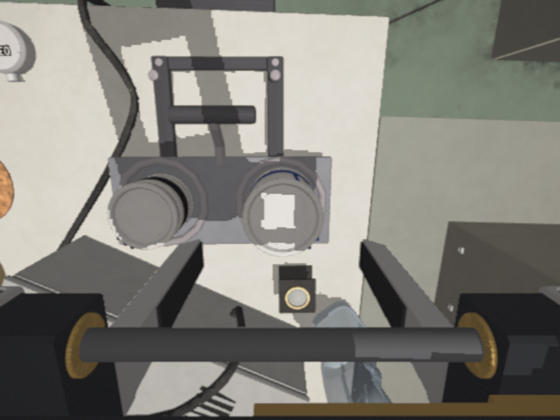

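Request:
arm_command([
  [[1,-0.6,0,0,1],[1,-0.6,0,0,0],[1,-0.4,0,0,-0.15],[0.3,0,0,0,-0.15],[0,0,0,1,-0.15],[0,0,0,1,-0.15],[0,0,0,1,-0.15],[0,0,0,1,-0.15],[0,0,0,1,-0.15],[0,0,0,1,-0.15]],
])

```text
time: 24.1
tool_pos: [486.4, 159.6, 169.6]
ee_rot: [-0.008, 0.254, 0.967, 0.006]
ft_force: [-0.0, 0.4, -0.5]
grip_width: 0.427
```

Request:
arm_command([
  [[0,0,0,1,-0.15],[0,0,0,1,-0.15],[0,0,0,1,-0.15],[0,0,0,1,-0.15],[0,0,0,1,-0.15],[0,0,0,1,-0.15],[0,0,0,1,-0.15],[0,0,0,1,-0.15],[0,0,0,1,-0.15],[0,0,0,0,-0.15]],
])

```text
time: 25.1
tool_pos: [489.1, 163.9, 164.2]
ee_rot: [-0.012, 0.618, 0.786, 0.002]
ft_force: [-1.4, -0.3, 0.2]
grip_width: 0.428
```

```bash
sed -i "s/^if len/print('yaw2 (tool y from world x)',np.arctan2(M[1,1],M[0,1]).round(3),s['q'].round(2))\nif len/" st.py; python3 st.py 484.6 159 100
```

```text
25.1 [489.1 163.9 164.2] yaw(tool y from world y) -1.332 z [-0.016  0.017 -1.   ] grip 0.4279076918783043 [-1.4 -0.3  0.2]
yaw2 (tool y from world x) 0.239 [ 0.14  0.13  1.72  0.02  1.31 -0.1 ]
units [-0.2  -0.19  2.57]
```

Request:
arm_command([
  [[0,0,0,1,-0.15],[0,0,0,1,-0.15],[0,0,0,0.3,-0.15],[0,0,0,0,-0.15]],
])

```text
time: 25.5
tool_pos: [489.7, 164.8, 162.8]
ee_rot: [-0.012, 0.693, 0.721, 0.0]
ft_force: [0.4, -0.4, 0.6]
grip_width: 0.426
```

```bash
python3 st.py 484.2 159 100; python3 - <<'E'
from h import *
d=snap('wrist','w11');W=world(d);x,y,z=W[...,0],W[...,1],W[...,2]
p=W[(z>59)&(z<66)&(x>440)&(x<510)&(y>90)&(y<200)]; print('bar',cv2.minAreaRect(p[:,:2].astype(np.float32)))
E
```

```text
25.5 [489.7 164.8 162.8] yaw(tool y from world y) -1.531 z [-0.017  0.017 -1.   ] grip 0.4259126331764654 [ 0.4 -0.4  0.6]
yaw2 (tool y from world x) 0.04 [0.14 0.13 1.72 0.02 1.3  0.1 ]
units [-0.27 -0.19  2.51]
bar ((484.254638671875, 140.22862243652344), (13.744867324829102, 75.30224609375), 1.618512749671936)
```

View pics/w11.png

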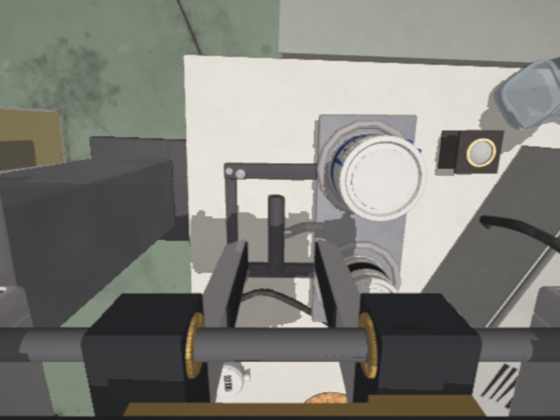

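Request:
arm_command([
  [[-0.12,-0.22,1,0,-0.15],[0,0,1,0,-0.15],[0,0,0.6,0,-0.15],[0,0,0,0,-0.15]],
])

```text
time: 25.95
tool_pos: [484.8, 163.1, 97.3]
ee_rot: [-0.011, 0.69, 0.724, 0.002]
ft_force: [-0.1, -0.3, -0.6]
grip_width: 0.425
```

```bash
python3 st.py 483.8 161 36
```

```text
25.95 [484.8 163.1  97.3] yaw(tool y from world y) -1.524 z [-0.013  0.018 -1.   ] grip 0.42485419412780595 [-0.1 -0.3 -0.6]
yaw2 (tool y from world x) 0.047 [0.14 0.2  1.79 0.02 1.16 0.09]
units [-0.13 -0.02  2.45]
```

Request:
arm_command([
  [[-0.1,0,0.8,0.15,-0.15],[0,0,0.4,0,-0.15],[0,0,0,0,-0.15]],
])

```text
time: 26.25
tool_pos: [486.5, 161.7, 68.4]
ee_rot: [-0.01, 0.694, 0.72, 0.003]
ft_force: [-0.2, -0.1, 0.7]
grip_width: 0.422
```

```bash
python3 st.py 483.8 161 36
```

```text
26.25 [486.5 161.7  68.4] yaw(tool y from world y) -1.534 z [-0.01   0.019 -1.   ] grip 0.4223765945256577 [-0.2 -0.1  0.7]
yaw2 (tool y from world x) 0.037 [0.14 0.24 1.81 0.02 1.1  0.09]
units [-0.05 -0.1   1.3 ]
```

Request:
arm_command([
  [[0,-0.1,0.7,0,-0.15],[0,-0.05,0.4,0,-0.15],[0,0,0.1,0,-0.15],[0,0,0,0,-0.15]],
])

```text
time: 26.65
tool_pos: [486.2, 162.9, 41.5]
ee_rot: [-0.008, 0.693, 0.721, 0.006]
ft_force: [0.1, -0.4, -0.4]
grip_width: 0.423
```

```bash
python3 st.py 483.8 161 36; python3 - <<'E'
from h import *
d=snap('scene','s12')
cv2.imwrite('pics/s12c.png',cv2.resize(d['frame'][150:290,130:310,::-1],(720,560),interpolation=cv2.INTER_CUBIC))
E
```

```text
26.65 [486.2 162.9  41.5] yaw(tool y from world y) -1.532 z [-0.003  0.02  -1.   ] grip 0.4227104889564637 [ 0.1 -0.4 -0.4]
yaw2 (tool y from world x) 0.039 [0.14 0.28 1.83 0.02 1.03 0.09]
units [-0.08 -0.1   0.22]
```

View pics/s12c.png

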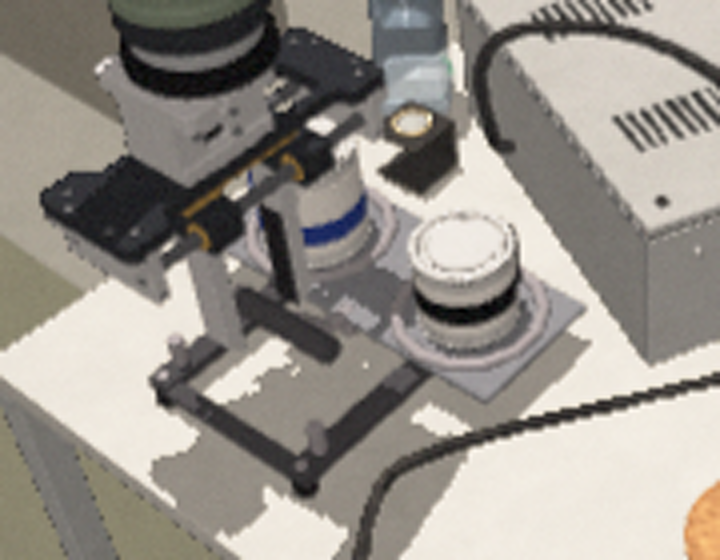

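The fingers straddle the bar's left half, clear of the stem and both tins. Now close.

Request:
arm_command([
  [[-0.06,-0.08,0.15,0,-0.15],[0,0,0,0,-1],[0,0,0,0,-1],[0,0,0,0,-1],[0,0,0,0,-1],[0,0,0,0,-1]],
], newtons=45)

```text
time: 27.3
tool_pos: [483.3, 161.5, 39.4]
ee_rot: [-0.009, 0.693, 0.721, 0.006]
ft_force: [0.8, -0.0, -1.1]
grip_width: 0.157
```

```bash
python3 st.py 449 162 38
```

```text
27.3 [483.3 161.5  39.4] yaw(tool y from world y) -1.532 z [-0.005  0.02  -1.   ] grip 0.1574766501483558 [ 0.8 -0.  -1.1]
yaw2 (tool y from world x) 0.039 [0.14 0.27 1.84 0.02 1.03 0.09]
units [ 0.07 -1.37  0.06]
```

Request:
arm_command([
  [[0,-0.1,0,0,-1],[0,-0.2,0,0,-1],[0,-0.2,0,0,-1],[0,-0.2,0,0,-1],[0,-0.2,0,0,-1],[0,-0.2,0,0,-1],[0,-0.1,0,0,-1]],
])

```text
time: 28.0
tool_pos: [465.9, 160.9, 39.4]
ee_rot: [0.001, 0.694, 0.72, 0.017]
ft_force: [6.2, 0.4, -7.0]
grip_width: 0.161
```

```bash
python3 st.py 448.3 161 38
```

```text
28.0 [465.9 160.9  39.4] yaw(tool y from world y) -1.534 z [ 0.026  0.024 -0.999] grip 0.16079347692713586 [ 6.2  0.4 -7. ]
yaw2 (tool y from world x) 0.037 [0.14 0.22 1.91 0.02 0.98 0.09]
units [ 0.03 -0.7   0.04]
```

Request:
arm_command([
  [[0,-0.25,0,0,-1],[0,-0.25,0,0,-1],[0,-0.25,0.05,0,-1],[0,-0.2,0.05,0,-1],[0,-0.1,0,0,-1]],
])

```text
time: 28.5
tool_pos: [453.8, 160.5, 39.8]
ee_rot: [0.012, 0.694, 0.719, 0.029]
ft_force: [6.6, 0.7, -12.9]
grip_width: 0.155
```

```bash
python3 st.py 448.3 161 38; python3 - <<'E'
from h import *
d=snap('scene','s13');W=world(d);x,y,z=W[...,0],W[...,1],W[...,2]
p=W[(z>58)&(z<66)&(x>420)&(x<510)&(y>95)&(y<142)]; print('bar',len(p),cv2.minAreaRect(p[:,:2].astype(np.float32)),p.mean(0))
E
python3 st.py
```

```text
28.5 [453.8 160.5  39.8] yaw(tool y from world y) -1.536 z [ 0.058  0.026 -0.998] grip 0.15476170567497108 [  6.6   0.7 -12.9]
yaw2 (tool y from world x) 0.035 [0.15 0.18 1.96 0.02 0.94 0.1 ]
units [ 0.03 -0.22  0.06]
bar 97 ((452.0661315917969, 121.4198226928711), (40.84132385253906, 15.295543670654297), 88.61380767822266) [451.71403357 120.78422398  60.93401564]
28.55 [453.7 160.5  39.8] yaw(tool y from world y) -1.536 z [ 0.058  0.026 -0.998] grip 0.16018684606696837 [ 7.1  0.5 -6.7]
yaw2 (tool y from world x) 0.035 [0.15 0.18 1.96 0.02 0.94 0.1 ]
```

Request:
arm_command([
  [[0,-0.2,0.05,0,-1],[0,-0.2,0.05,0,-1],[0,-0.1,0,0,-1]],
])

```text
time: 28.85
tool_pos: [451.6, 160.4, 40.0]
ee_rot: [0.019, 0.694, 0.719, 0.038]
ft_force: [7.0, 1.0, -12.1]
grip_width: 0.158
```

```bash
cat > bar.py <<'E'
from h import *
import sys
for n in ('scene','side','scene'):
    d=snap(n,n+sys.argv[1]);W=world(d);x,y,z=W[...,0],W[...,1],W[...,2]
    p=W[(z>57)&(z<66)&(x>420)&(x<510)&(y>95)&(y<142)]; print('bar',len(p),cv2.minAreaRect(p[:,:2].astype(np.float32)))
    s=arm.read_state();q=s['ee_rot']
    from scipy.spatial.transform import Rotation as R
    M=R.from_quat([q[1],q[2],q[3],q[0]]).as_matrix();print(s['time'],'grasp pt',(s['tool_pos']-19*M[:,2]).round(1),s['ft_force'].round(1),s['grip_width'])
    for nm,c0,h in [('short',(537,83),85),('tall',(530,203),102)]:
        p=W[(abs(z-h)<5)&(np.hypot(x-c0[0],y-c0[1])<50)]
        if len(p)>20: print(nm,np.median(p[:,2]),cv2.minEnclosingCircle(p[:,:2].astype(np.float32)),len(p))
E
python3 bar.py 14
```

```text
bar 104 ((450.0086975097656, 121.02034759521484), (14.033148765563965, 41.99832534790039), 2.145359754562378)
28.9 grasp pt [450.  159.9  58.9] [ 6.3 -0.6 -6.6] 0.1574130706496672
short 82.81845240497651 ((537.9132690429688, 81.33929443359375), 31.29147720336914) 438
tall 99.44065288284503 ((529.74169921875, 201.73805236816406), 33.57183074951172) 140
bar 53 ((448.4710693359375, 120.56024932861328), (11.128915786743164, 41.785545349121094), 4.266066551208496)
28.95 grasp pt [450.1 159.9  58.9] [ 6.3  0.3 -7.2] 0.1631431637220434
short 81.53671465292435 ((536.2297973632812, 80.21871948242188), 31.03460693359375) 225
tall 98.39948844319957 ((528.7525634765625, 200.10162353515625), 33.735809326171875) 194
bar 102 ((450.13739013671875, 120.92225646972656), (14.532124519348145, 41.80558395385742), 1.617492437362671)
29.0 grasp pt [450.2 159.9  58.9] [ 6.8  0.4 -5.3] 0.15639037774894063
short 82.75344392210815 ((536.9418334960938, 80.4684829711914), 31.039461135864258) 426
tall 99.6651902818567 ((528.1524658203125, 201.21505737304688), 33.18631362915039) 139
```

Request:
arm_command([
  [[0,-0.2,0.05,0,-1],[0,-0.15,0.05,0,-1],[0,-0.1,0,0,-1]],
])

```text
time: 29.3
tool_pos: [450.8, 160.4, 40.1]
ee_rot: [0.026, 0.694, 0.718, 0.046]
ft_force: [4.8, 0.7, -6.5]
grip_width: 0.156
```

```bash
python3 bar.py 15; for i in 1 2 3 4; do python3 bar.py 16 | grep grasp; done
```

```text
bar 106 ((467.11968994140625, 105.99272155761719), (35.62657165527344, 81.05057525634766), 52.96103286743164)
29.35 grasp pt [448.8 159.9  59.1] [ 6.1  0.8 -6.8] 0.1578372569480865
short 82.66028518210702 ((536.1452026367188, 81.49359893798828), 31.272804260253906) 436
tall 99.6721185304194 ((528.4939575195312, 202.0146484375), 33.85238265991211) 144
bar 55 ((446.7158508300781, 119.83558654785156), (12.062811851501465, 43.43013000488281), 2.567667007446289)
29.4 grasp pt [449.  159.9  59.1] [ 5.8  0.6 -6.7] 0.15329553531954185
short 81.37203407852425 ((534.7318725585938, 80.64555358886719), 31.29715347290039) 231
tall 98.42328299810748 ((527.265869140625, 201.08309936523438), 33.58443832397461) 202
bar 107 ((475.97686767578125, 118.88436126708984), (42.53861999511719, 69.88837432861328), 87.14447784423828)
29.45 grasp pt [449.  159.9  59.1] [ 5.7  0.3 -6.7] 0.15882022643162205
short 82.8722061495426 ((535.9002075195312, 80.53421783447266), 31.08820152282715) 437
tall 99.70956043720977 ((529.9446411132812, 201.2169952392578), 34.10036087036133) 141
29.5 grasp pt [449.  159.9  59.1] [ 6.7  0.1 -6.9] 0.15822827495474553
29.55 grasp pt [449.1 159.9  59.1] [ 6.5  0.6 -7.1] 0.15590070878573914
29.6 grasp pt [449.1 159.9  59.1] [ 5.8  0.7 -7.1] 0.16034653921768557
29.65 grasp pt [449.1 159.9  59.1] [ 6.9  0.9 -6.8] 0.15732793701266637
29.7 grasp pt [449.1 159.9  59.1] [ 6.7 -0.3 -6.8] 0.16089316170003845
29.75 grasp pt [449.1 159.9  59.1] [ 6.4  0.8 -6.7] 0.1618124554137125
29.8 grasp pt [449.1 159.9  59.1] [ 6.   0.4 -7.4] 0.162038110047591
29.85 grasp pt [449.1 159.9  59.1] [ 6.6 -0.1 -6. ] 0.1603133392453732
29.9 grasp pt [449.1 159.9  59.1] [ 6.1  1.3 -5.5] 0.15513701643364514
29.95 grasp pt [449.1 159.9  59.1] [ 5.5  1.  -6.6] 0.15893015659992366
30.0 grasp pt [449.1 159.9  59.1] [ 5.7 -0.5 -6.5] 0.15915250504348571
30.05 grasp pt [449.1 159.8  59.1] [ 6.   0.2 -6.2] 0.15306209724616476
```

View pics/scene15.png

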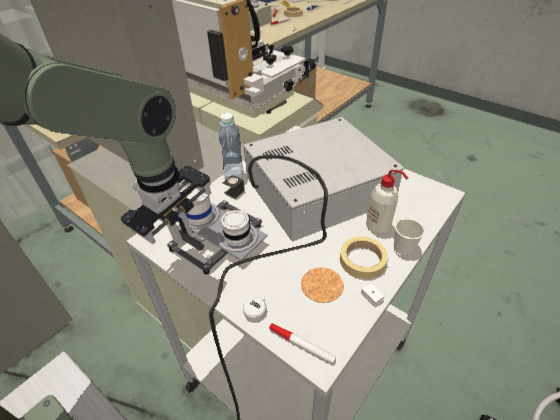

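```bash
python3 -c "
from station import arm; print(arm.close_job())"; python3 st.py
```

```text
the job is handed in; nothing more can be done
None
the job is handed in; nothing more can be done
```

The tins are swapped and the slide is pulled out to about 34 mm, held still on the bar. I handed the job in at about 30 s; it gave no verdict.

**What I did:** I set the tall tin on the cork mat, put the short tin in the right seat, then the tall tin in the left seat, with the slide home. I then took the pull bar on its left half, clear of the stem, gripping with 45 N, and drew it out.

**Last checks:**
- **Tins:** after the swap both stood flat, with tops level and at the same height as before. The tall tin was about 4 mm from its seat centre and the short one about 1 mm; 14 mm is allowed. Both moved with the tray as it was pulled.
- **Slide:** the grasp point and the short tin both show about 34 mm of travel, against 35 mm wanted and 5 mm allowed either way. It held still for 0.6 s, with 6–7 N of spring pull on the gripper.
- **Bystanders:** all looked unmoved in the last scene picture; I did not measure them.

**What disagreed or went less well:**
- The scene and wrist cameras differ by about 2 mm in x.
- Two of the last three bar fits from the images were spoiled by stray points. For the final bar position I relied on the arm's pose and the tins' movement instead.
- The tall tin first pressed on the seat off-centre with about 16 N upward and 10 N sideways. I lifted it a little, shifted it and set it down again.
- The gripper tilted about 0.09 rad while pulling.

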